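# Stand a pivot pin on a length gauge, run it in and click the clutch cap down

### The job

Check the length of the round-headed pivot pin: lift it out of the sloping rest and stand it upright, head up, in the middle of the small round anvil on the gauge's pulled-out table, then let go and make sure that it stands still by itself. Push the table by its black knob fully home so that the pin, still standing, comes under the spindle, then turn the knurled cap on top of the gauge clockwise until the spindle sits on the pin's head and the cap's slip clutch has clearly slipped. Leave the hex-headed pin lying in the rest.

Things in the scene. Friction and masses are not known exactly. Their poses are not given: they have to be found in the camera images.
- pin_center (a point): Middle of the round-headed pivot pin, half-way along its axis. Bright turned steel, 112 mm long, about 0.3 kg: plain shaft 22 mm in diameter, flat foot (the standing face) with a 1.5 mm chamfer, low-domed round head 36 mm in diameter and 14 mm long. z axis along the pin from foot to head. It starts in either place of the sloping rest.
- rest: Sloping wooden rest with two places 86 mm apart; origin at its middle on the bench, x up the slope. A pin lies in it inclined 35 degrees, head up and away from the robot, foot against a toe stop, in two V supports (each 14 mm long) at 14 and 82 mm from its foot. Between them the shaft is free, its axis 42 mm above the plank. Fixed.
- pin_foot (a point): Centre of the flat foot face of the round-headed pin, same axes as the pin (56 mm below its middle).
- hex_pin_center (a point): Middle of the other pin in the rest: the same 22 mm shaft, but 128 mm long and with a hexagonal flat-topped head. It stays where it is.
- anvil (a point): Centre of the top face of the anvil: a bright steel disc 28 mm in diameter, 5 mm high, on the aluminium sliding table (74 x 88 mm) of the grey bench gauge; anvil top 47 mm above the bench. x axis points along the slide, inwards to the gauge's column (away from the robot), z up. It moves with the table.
- knob (a point): Grip point on the table's upright black knob, 20 mm in diameter, 65 mm above the bench (its top at 80 mm, its underside at 52 mm over a 12 mm wide bar). It stands 96 mm in front (-x of the anvil's axes) of the anvil on a bar that belongs to the table. Same axes as the anvil.
- table (a joint): Slide of the table, m: 0 is fully out towards the robot, 0.085 is fully home against its stop, with the anvil under the spindle. Light, about 1.5 N; it stays where it is left.
- cap_grip (a point): Middle of the knurled dark steel cap on top of the gauge's measuring head, on its vertical turning axis, which is also the measuring axis: 23 mm in diameter, 32 mm high, its top 274 mm above the bench. Below it is the sleeve, 25 to 30 mm in diameter. The cap turns in place and does not rise or sink. The arm and column are on its +x side.
- spindle_tip (a point): Centre of the flat lower end of the spindle, a steel rod 9 mm in diameter that hangs from the gauge's arm over the measuring axis; 165 mm above the bench when fully up; it starts 2 to 3 mm clear of the standing pin (top 159 mm). The arm's underside is 168 mm above the bench.
- sleeve (a joint): Turn of the sleeve, rad, growing clockwise seen from above. It drives the spindle down 12 mm a turn (1.91 mm per rad) without turning it; from fully up (0) the spindle meets the pin's head at about 3.1 rad.
- cap (a joint): Slip of the cap over the sleeve, rad, growing clockwise seen from above: stays near 0 while the cap carries the sleeve along, and grows once the spindle is seated and the clutch slips (about 0.035 N m at the cap). Turning further does no harm. From its start the cap needs 0.9 to 1.7 rad to seat the spindle.
Not all that is in view belongs to the job. What is shaped like the part that bears pin_center but blue is not meant.

How it is judged:
By the outcome, as a careful person would: the job done as asked, in the order asked, and still so for the second after the job is handed in, with the robot touching nothing.
It also fails if it takes over 67 s, if anything falls off the work surface, if the arm or the gripper's body presses on something with over 40 N, if the wrist force passes 120 N, or if a joint passes its speed limit or range.

### The arm

A 7-joint arm with a two-finger parallel gripper is mounted at the origin on a cart in front of the work surface, level with it; the furniture and walls round the work are solid. World frame = base frame: x ahead of the robot, y to its left, z up, the work surface at z = 0. Lengths are in m, angles in rad, forces in N, time in s.
With the tool pointing down it reaches from about 0.425 to 0.975 m from the base axis. Payload 16.7 kg.
Tool frame: the origin (TCP) lies on the mounting face of the last link; the fingertips stand finger_overhang ahead of it and the grasp point (between the pads) lies 155 mm ahead of it (finger_overhang is the distance from the TCP to the fingertips, in m); z points along the fingers, y is the line along which they close (so a half turn about z gives the same grasp; the last joint's range is limited). The gripper opens to 85 mm and grips with 20 to 120 N. Pads are 22 mm wide; open, the fingers measure 114 mm over their backs; the gripper's body (76 mm by 85 mm) begins 54 mm behind the grasp point. The pads swing forward as they close: fully open they stand 13 mm farther back than shut.
Start: joints at [-1.351, 0.426, 0.074, 1.606, -0.034, 1.111, -0.067], TCP at [0.244, 0.629, 0.405] pointing down, gripper open.
Joint ranges: [-2.85, 2.85], [-0.5, 2.14], [-1.23, 1.37], [0.21, 2.46], [-1.02, 4.16], [0.16, 2.05], [-2.73, 2.73]. Speed limits (rad/s): [1.89, 1.89, 2.39, 2.39, 3.01, 3.01, 3.01].

### API

Orientations are given as [roll, pitch, yaw] about the fixed x, y, z axes, in that order (R = Rz(yaw) Ry(pitch) Rx(roll)).
In Python, from workcell import sense, read_camera, finish_job, finger_overhang gives the robot as it stands.
- The arm moves only by the shell command python3 -m handwheel 'ROWS'. ROWS is JSON, a list of rows, each a list of 7 numbers: the shift along the tool's x, y, z each as a share of 0.2 m, from -1 to 1, then the turn, a rotation vector about the tool's x, y, z each as a share of pi/2 rad, from -1 to 1, then the opening, from -1 (shut) to 1 (fully open). A call has 1 to 20 rows; each row is the pose to reach, as a shift and turn from the pose commanded when the call began, along the tool's axes at that moment; what a row does not reach only later rows make up. A row lasts 1/10 s, in which the tool goes at most 50 mm and 8.59 degrees, less where a joint would pass 70% of its speed; a pose out of reach is approached as far as the arm can. A call with a number of a shift or a turn outside -1 to 1 is refused whole. A call with a gripper value outside its range is refused whole. The fingers move at their own pace and stop on an object; the grip force is fixed at half the most. Time passes only in rows, so rows that repeat a pose let the fingers close. It gives the time, the measured TCP pose, the force, the opening and the grip force at its end, in the units of the state.
- sense(): the state, without advancing time (a new reading comes with each control period).
- read_camera(name): name is "side" or "top"; returns a dict with "image" (420x560x3 uint8, red, green, blue), "mtx" (3x3 intrinsics, pixels), "dist_coeffs" ([k1, k2, p1, p2, k3] as OpenCV has them; the pictures are not rectified), "T" (4x4, takes a point from camera to world coordinates). Camera axes: x right, y down, z forward; pixel columns grow to the right and rows downward; lengths in m; the calibration is good to about 2 mm. A picture is of the moment at which its call begins. There is no depth.
- finish_job(): hands the job in; it is judged then, once.
The state is a dict: "time_s": time; "joint_pos": joint angles; "joint_vel": joint speeds; "joint_efforts": joint torques, N m; "eef_pos": TCP position; "tool_rot": TCP orientation; "force": force on the tool from outside, world axes, zero at the start; "moment": the same for the moment, N m; "grip_width": finger opening in m; "grasp_force": force on a finger pad.
Only numpy, scipy, OpenCV 4.12 (cv2) and the standard library are available. Lean on these libraries where they do the work, as an engineer would, in place of code of your own. Each camera call takes 0.05 s, during which the arm holds its last target. There are 200 camera calls.

## Working session

There is one attempt and no reset: what is moved stays moved. The work goes in short steps, Python scripts to look and compute and a shell command to move; the robot and the scene stay as the last step left them, time stands still between calls to the robot, and variables do not carry over. Pictures are saved under pics/ and viewed, at most 12 in all, crops included, and the job is handed in when it is done.

```bash
ls; mkdir -p pics; python3 - <<'E'
from workcell import *
import cv2
print(finger_overhang, sense())
for n in("side","top"):
    c=read_camera(n); cv2.imwrite(f"pics/{n}0.png",cv2.cvtColor(c["image"],cv2.COLOR_RGB2BGR)); print(n,c["mtx"],c["dist_coeffs"],c["T"])
E
```

```text
pics
0.1734 {'time_s': 0.0, 'joint_pos': array([-1.35047538,  0.42670451,  0.07384112,  1.60664285, -0.03409776,
        1.11077184, -0.06711264]), 'joint_vel': array([ 2.55187354e-05, -1.75117249e-03,  4.36323889e-06,  1.62922336e-03,
       -4.79191885e-04, -1.24934828e-03,  1.64984110e-04]), 'joint_efforts': array([-9.61362275e-04, -9.49820352e+01,  3.75959739e+00, -4.63517046e+01,
        1.91313657e-02,  1.00664597e-02,  6.31667262e-05]), 'eef_pos': array([0.24391482, 0.62917684, 0.40401268]), 'tool_rot': array([-3.14032835e+00,  9.02003253e-05,  2.77173626e+00]), 'force': array([0.00469458, 0.6682594 , 0.24475419]), 'moment': array([ 0.0031279 ,  0.05092143, -0.00460278]), 'grasp_force': 0.0, 'grip_width': 0.08517711954579656}
side [[476.06356356   0.         277.00429108]
 [  0.         476.06356356 209.91889102]
 [  0.           0.           1.        ]] [-0.1431933  0.         0.         0.         0.       ] [[ 0.99905298  0.03629868 -0.02399076  0.56889779]
 [ 0.03724381 -0.42835247  0.90284387 -1.35575038]
 [ 0.02249554 -0.90288236 -0.42929871  0.78225982]
 [ 0.          0.          0.          1.        ]]
top [[515.31070758   0.         280.3950605 ]
 [  0.         515.31070758 205.45411793]
 [  0.           0.           1.        ]] [-0.12672211  0.          0.          0.          0.        ] [[ 0.02498992 -0.99067159  0.13396009  0.36249651]
 [-0.99968671 -0.02495351  0.00195102 -0.0490465 ]
 [ 0.00140996 -0.13396687 -0.99098481  1.35566388]
 [ 0.          0.          0.          1.        ]]
```

View pics/side0.png

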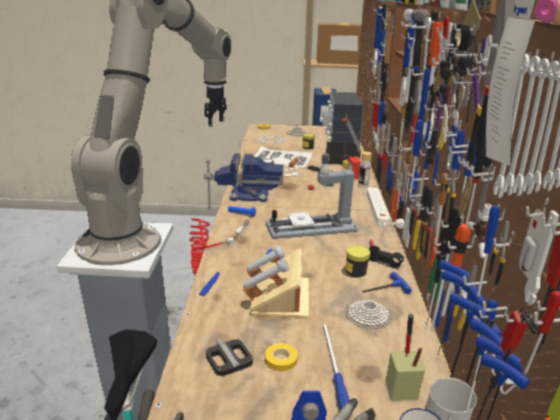

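View pics/top0.png

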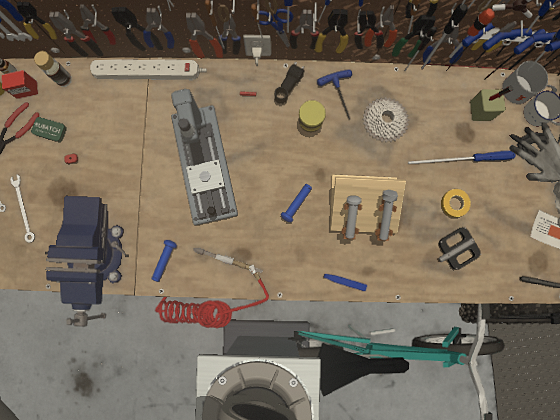

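Side: rest at (280,285), gauge at (320,210). Top: rest at (368,205), gauge at (205,165) with its table at (206,177).

Candidates in the top view: the left rest pin (352,215), the right rest pin (387,215), and two blue pins at (297,203) and (164,260), which are not wanted. Next is a close crop to tell the round head from the hex head.

```bash
python3 - <<'E'
import cv2,numpy as np
t=cv2.imread("pics/top0.png"); s=cv2.imread("pics/side0.png")
f=lambda im,x,y,w,h:cv2.resize(im[y:y+h,x:x+w],(400,300),interpolation=cv2.INTER_CUBIC)
a=np.vstack([np.hstack([f(t,322,170,100,75),f(s,235,240,100,75)]),np.hstack([f(t,130,80,192,144),f(s,255,160,120,90)])])
cv2.imwrite("pics/crop1.png",a)
E
```

```text
(no output)
```

View pics/crop1.png

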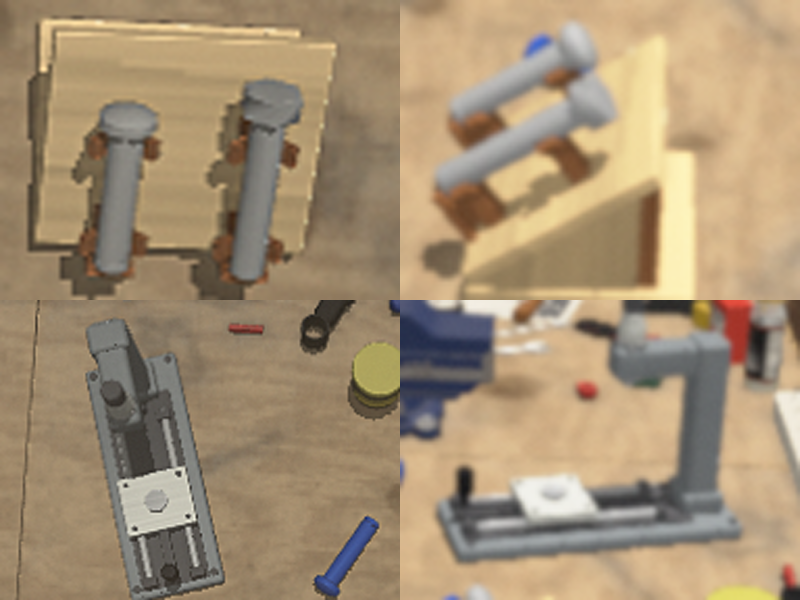

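The left pin (+y side, top view foot ≈(350,238), head ≈(354,198)) has the round head. The right one has an angular hex head and is longer. Now I'll measure both the pin and the gauge.

```bash
cat > h.py <<'E'
import numpy as np,cv2
from scipy.spatial.transform import Rotation as Ro
from workcell import *
def ray(c,uv):
    p=cv2.undistortPoints(np.array([[uv]],float),c["mtx"],np.array(c["dist_coeffs"]))[0,0]
    d=c["T"][:3,:3]@np.array([p[0],p[1],1]); return c["T"][:3,3],d/np.linalg.norm(d)
def onz(c,uv,z):
    o,d=ray(c,uv); return o+d*(z-o[2])/d[2]
def tri(c1,u1,c2,u2):
    (o1,d1),(o2,d2)=ray(c1,u1),ray(c2,u2)
    t=np.linalg.lstsq(np.c_[d1,-d2],o2-o1,rcond=None)[0]
    a,b=o1+d1*t[0],o2+d2*t[1]; return (a+b)/2,np.linalg.norm(a-b)
def proj(c,P):
    T=np.linalg.inv(c["T"]); return cv2.projectPoints(np.array([P],float),cv2.Rodrigues(T[:3,:3])[0],T[:3,3],c["mtx"],np.array(c["dist_coeffs"]))[0][0,0]
def toolR(psi,tilt,extra=0):
    # tool z = heading psi horizontally, tilted 'tilt' up from straight down; y horizontal across
    z=np.array([np.sin(tilt)*np.cos(psi),np.sin(tilt)*np.sin(psi),-np.cos(tilt)])
    y=np.array([-np.sin(psi),np.cos(psi),0]); 
    return np.c_[np.cross(y,z),y,z]
def row(grasp,R,ref=None,g=.155):
    """row (shift,turn) bringing the grasp point to 'grasp' with orientation R (or flipped half turn, smaller turn chosen)"""
    s=sense(); p0,R0=(s["eef_pos"],Ro.from_euler("xyz",s["tool_rot"]).as_matrix()) if ref is None else ref
    out=[]
    for f in(0,np.pi):
        R1=R@Ro.from_rotvec([0,0,f]).as_matrix(); tcp=np.array(grasp)-g*R1[:,2]
        out.append(np.r_[R0.T@(tcp-p0)/.2,Ro.from_matrix(R0.T@R1).as_rotvec()/(np.pi/2)])
    return [np.round(o,4) for o in out]
E
python3 - <<'E'
from h import *
t,s=read_camera("top"),read_camera("side")
def comp(c,x,y,w,h,m):
    hsv=cv2.cvtColor(c["image"],cv2.COLOR_RGB2HSV)[y:y+h,x:x+w].astype(int)
    M=m(hsv).astype(np.uint8); n,l,st,ce=cv2.connectedComponentsWithStats(M,connectivity=4)
    for i in range(1,n):
        if st[i,4]>25:
            pts=np.argwhere(l==i)[:,::-1]+[x,y]; r=cv2.minAreaRect(pts.astype(np.float32))
            print(st[i,:5]+[x,y,0,0,0],ce[i]+[x,y],[np.round(v,1) for v in r])
gray=lambda H:(H[...,1]<50)&(H[...,2]>90)
print("top");comp(t,330,180,75,65,gray)
print("side");comp(s,235,240,65,60,gray)
print("table");comp(t,170,150,70,50,lambda H:(H[...,2]>200)&(H[...,1]<60))
a=onz(t,(204.9,176),.047);k=onz(t,(211.6,211),.08);c=onz(t,(183.8,122.2),.274)
print("a,k,c",a,k,c,np.linalg.norm((a-k)[:2]),np.linalg.norm((c-a)[:2]),np.arctan2(*(a-k)[1::-1]),np.arctan2(*(c-a)[1::-1]))
print("side proj",proj(s,a),proj(s,k),proj(s,c))
print("foot",tri(t,(350,238),s,(250.5,268)),"head",tri(t,(354,197),s,(280.5,250)))
E
```

```text
top
[380 190  18  50 439] [387.10933941 212.41685649] [array([388.5, 214.6]), array([14.3, 49.6]), np.float64(4.2)]
[346 196  15  43 373] [351.90884718 215.09919571] [array([353., 217.]), array([13.1, 42.2]), np.float64(1.7)]
side
[244 245  45  43 710] [267.29295775 265.97183099] [array([262.6, 266.1]), array([26.6, 49.5]), np.float64(65.7)]
table
[206 160  15  13  49] [214.93877551 164.10204082] [array([215.3, 163.8]), array([17.2,  8.2]), np.float64(34.7)]
[191 174  33  19 157] [208.89171975 184.65605096] [array([206.2, 183.4]), array([12.1, 33.2]), np.float64(76.0)]
a,k,c [0.61144112 0.15094772 0.047     ] [0.5166246 0.125024  0.08     ] [0.68669856 0.16841106 0.274     ] 0.09829655066435328 0.07725704487285345 0.26688682318534485 0.22801256176892418
side proj [300.32465978 215.60123711] [273.267072   209.29964421] [325.59771042 153.3720142 ]
foot (array([ 0.46380224, -0.22364998,  0.05970806]), np.float64(0.009165758761166383)) head (array([ 0.55269118, -0.22467204,  0.12346001]), np.float64(0.0030797305773382863))
```

```bash
python3 - <<'E'
from h import *
t,s=read_camera("top"),read_camera("side")
I=t["image"];hsv=cv2.cvtColor(I,cv2.COLOR_RGB2HSV).astype(int)
M=(hsv[...,1]<50)&(hsv[...,2]>90)
for nm,x0,x1,r0,r1 in(("round",340,365,210,236),("hex",376,402,212,236)):
    P=[];
    for r in range(r0,r1):
        c=np.flatnonzero(M[r,x0:x1])+x0
        if len(c)>3:P.append((r,c.mean(),len(c)))
    P=np.array(P);k=np.polyfit(P[:,0],P[:,1],1)
    u=[(np.polyval(k,r),r) for r in(r0,r1)]
    n=np.cross(ray(t,u[0])[1],ray(t,u[1])[1])
    from scipy.optimize import brentq
    c,q=np.cos(np.radians(35)),np.sin(np.radians(35))
    f=lambda a:n@[c*np.cos(a),c*np.sin(a),q]
    print(nm,k,P[:,2].mean(),u,"psi",brentq(f,-.6,.6))
b=lambda c,x,y,w,h:cv2.resize(c["image"][y:y+h,x:x+w],None,fx=8,fy=8,interpolation=cv2.INTER_CUBIC)
a=np.hstack([b(t,180,150,50,75),np.vstack([b(t,160,105,50,37),b(s,240,240,50,38)])])
cv2.imwrite("pics/crop2.png",a[...,::-1]); print(a.shape)
E
```

```text
round [-1.12307692e-01  3.76007692e+02] 8.192307692307692 [(np.float64(352.4230769230767), 210), (np.float64(349.50307692307666), 236)] psi -0.016015154483237152
hex [-1.54130435e-01  4.19760652e+02] 8.125 [(np.float64(387.0849999999999), 212), (np.float64(383.3858695652174), 236)] psi -0.023097493338669284
(600, 800, 3)
```

View pics/crop2.png

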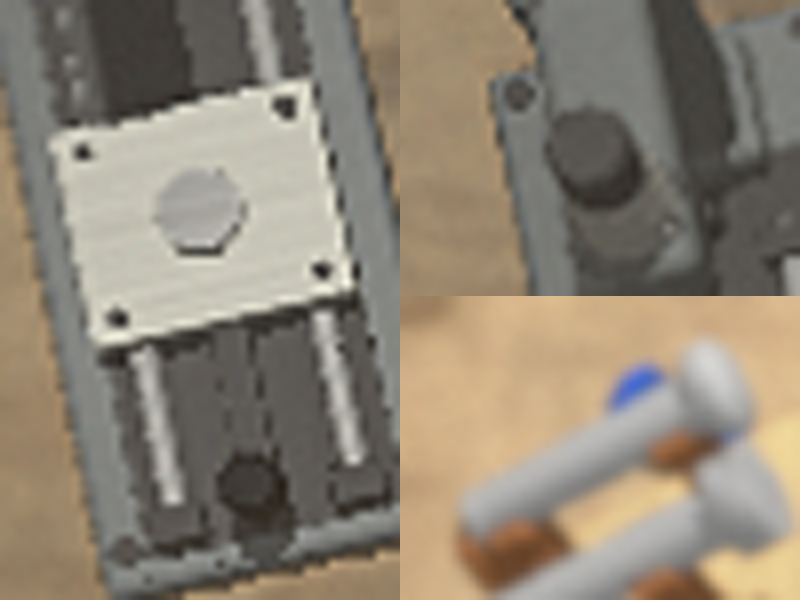

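The table, anvil, knob top and cap top are clear in the crop, and the round pin is visible in the side view. I'll locate the pin by intersecting the top-view axis plane with side-view rays through its foot and head.

```bash
python3 - <<'E'
from h import *
t,s=read_camera("top"),read_camera("side")
n=np.cross(ray(t,(352.42,210))[1],ray(t,(349.5,236))[1]); o=t["T"][:3,3]
def X(uv):
    p,d=ray(s,uv); return p+d*(n@(o-p))/(n@d)
F,H=X((248.8,267.3)),X((282.6,249.3)); d=H-F
print("F,H",F,H,np.linalg.norm(d),np.degrees(np.arcsin(d[2]/np.linalg.norm(d))),np.arctan2(d[1],d[0]))
print(proj(t,F),proj(t,H))
sc=lambda x,y:onz(t,(180+(x+.5)/8-.5,150+(y+.5)/8-.5),.042)
q=[sc(82,152),sc(285,105),sc(322,270),sc(118,317)]
print("table c",np.mean(q,0),[np.linalg.norm(q[i]-q[i-1]) for i in range(4)])
e=(q[0]-q[3]+q[1]-q[2]);e2=(q[0]-q[1]+q[3]-q[2]);print("psi",np.arctan2(e[1],e[0]),np.arctan2(-e2[0],e2[1]))
a=onz(t,(204.6,175.5),.047);k=onz(t,(210.8,209.3),.08);c=onz(t,(183.1,123.3),.274)
print(a,k,c,np.linalg.norm((a-k)[:2]),np.linalg.norm((c-a)[:2]),np.arctan2(*(a-k)[1::-1]),np.arctan2(*(c-a)[1::-1]),np.arctan2(*(c-k)[1::-1]))
E
```

```text
F,H [ 0.46350591 -0.22253825  0.06171642] [ 0.55686286 -0.22424954  0.1253812 ] 0.11301173151202515 34.28755838906043 -0.018328553924558573
[349.4728037 236.2401741] [353.99369134 195.80828011]
table c [0.61264683 0.15208214 0.042     ] [np.float64(0.056138579769868795), np.float64(0.06800210295818764), np.float64(0.05620783738453336), np.float64(0.06788589220411026)]
psi 0.2607667350451871 0.25400339094897273
[0.61274043 0.15179062 0.047     ] [0.52085405 0.12721532 0.08      ] [0.68418169 0.16980779 0.274     ] 0.09511599377289741 0.07367816541565302 0.26133650247845225 0.24704392606027573 0.25509784914665484
```

```bash
cat >> h.py <<'E'
def cur():
    s=sense(); return s["eef_pos"],Ro.from_euler("xyz",s["tool_rot"]).as_matrix()
def plan(wps,flip=0,ref=None):
    """print chained rows for waypoints (grasp,R), rounded to 3 places"""
    p,R0=ref or cur()
    for g,R in wps:
        R1=R@Ro.from_rotvec([0,0,np.pi*flip]).as_matrix(); tcp=np.array(g)-.155*R1[:,2]
        r=np.round(np.r_[R0.T@(tcp-p)/.2,Ro.from_matrix(R0.T@R1).as_rotvec()/(np.pi/2)],3)
        n=max(np.linalg.norm(r[:3])*4,np.linalg.norm(r[3:])*90/8.59)
        print(list(map(float,r)),"rows>=%.1f"%n,"" if abs(r).max()<=1 else "TOO FAR")
        p=p+R0@r[:3]*.2; R0=R0@Ro.from_rotvec(r[3:]*np.pi/2).as_matrix()
    return p,R0
E
python3 - <<'E'
from h import *
G=np.array([.507,-.2233,.0912]);Rg=toolR(-.018,np.radians(10))
D=toolR
plan([((.33,.45,.25),D(-.2,0)),((.42,.27,.25),D(-.1,0)),((.46,.09,.25),D(-.05,.05)),((.48,-.07,.25),D(-.018,.1)),(G-Rg[:,2]*.12,Rg),(G,Rg)])
E
```

```text
[-0.725, -0.681, -0.002, -0.0, -0.0, -0.108] rows>=4.0 
[-0.62, -0.792, 0.0, -0.0, -0.0, -0.064] rows>=4.0 
[-0.25, -0.878, 0.001, -0.001, -0.032, -0.032] rows>=3.7 
[-0.101, -0.796, 0.008, -0.001, -0.032, -0.02] rows>=3.2 
[0.034, -0.764, 0.209, -0.0, -0.047, 0.0] rows>=3.2 
[0.0, 0.0, 0.6, -0.0, -0.0, 0.0] rows>=2.4
```

```bash
H="python3 -m handwheel"
$H '[[-0.725,-0.681,0,0,0,-0.108,1],[-0.725,-0.681,0,0,0,-0.108,1],[-0.725,-0.681,0,0,0,-0.108,1],[-0.725,-0.681,0,0,0,-0.108,1],[-0.725,-0.681,0,0,0,-0.108,1]]'
$H '[[-0.62,-0.792,0,0,0,-0.064,1],[-0.62,-0.792,0,0,0,-0.064,1],[-0.62,-0.792,0,0,0,-0.064,1],[-0.62,-0.792,0,0,0,-0.064,1],[-0.62,-0.792,0,0,0,-0.064,1]]'
$H '[[-0.25,-0.878,0,0,-0.032,-0.032,1],[-0.25,-0.878,0,0,-0.032,-0.032,1],[-0.25,-0.878,0,0,-0.032,-0.032,1],[-0.25,-0.878,0,0,-0.032,-0.032,1],[-0.25,-0.878,0,0,-0.032,-0.032,1]]'
$H '[[-0.101,-0.796,0.008,0,-0.032,-0.02,0.6],[-0.101,-0.796,0.008,0,-0.032,-0.02,0.6],[-0.101,-0.796,0.008,0,-0.032,-0.02,0.6],[-0.101,-0.796,0.008,0,-0.032,-0.02,0.6]]'
$H '[[0.034,-0.764,0.209,0,-0.047,0,0.6],[0.034,-0.764,0.209,0,-0.047,0,0.6],[0.034,-0.764,0.209,0,-0.047,0,0.6],[0.034,-0.764,0.209,0,-0.047,0,0.6],[0.034,-0.764,0.209,0,-0.047,0,0.6]]'
python3 - <<'E'
from h import *
G=np.array([.507,-.2233,.0912]);Rg=toolR(-.018,np.radians(10))
plan([(G,Rg)])
t,s=read_camera("top"),read_camera("side")
b=lambda c,x,y,w,h:cv2.resize(c["image"][y:y+h,x:x+w],(400,400),interpolation=cv2.INTER_CUBIC)
cv2.imwrite("pics/pre.png",np.hstack([b(t,300,150,120,120),b(s,215,180,120,120)])[...,::-1])
E
```

```text
time_s: 0.9
eef_pos: [0.3335, 0.4443, 0.4052]
tool_rot: [-3.141, 0.001, 2.934]
force: [-0.1, -0.2, -0.2]
grip_width: 0.0857
grasp_force: 0.0
time_s: 1.4
eef_pos: [0.4225, 0.2643, 0.4051]
tool_rot: [-3.141, 0.001, 3.034]
force: [-0.6, 2.4, 0.3]
grip_width: 0.0855
grasp_force: 0.0
time_s: 1.9
eef_pos: [0.4527, 0.0861, 0.4051]
tool_rot: [-3.14, 0.051, 3.086]
force: [-0.4, 1.2, -0.0]
grip_width: 0.0857
grasp_force: 0.0
time_s: 2.3
eef_pos: [0.4644, -0.0739, 0.4048]
tool_rot: [-3.138, 0.101, 3.119]
force: [-0.2, 1.1, -0.1]
grip_width: 0.0685
grasp_force: 0.0
time_s: 2.8
eef_pos: [0.4592, -0.2234, 0.3621]
tool_rot: [-3.138, 0.173, 3.122]
force: [0.3, 1.4, 0.1]
grip_width: 0.0684
grasp_force: 0.0
[-0.001, 0.007, 0.6, -0.003, -0.001, -0.001] rows>=2.4
```

View pics/pre.png

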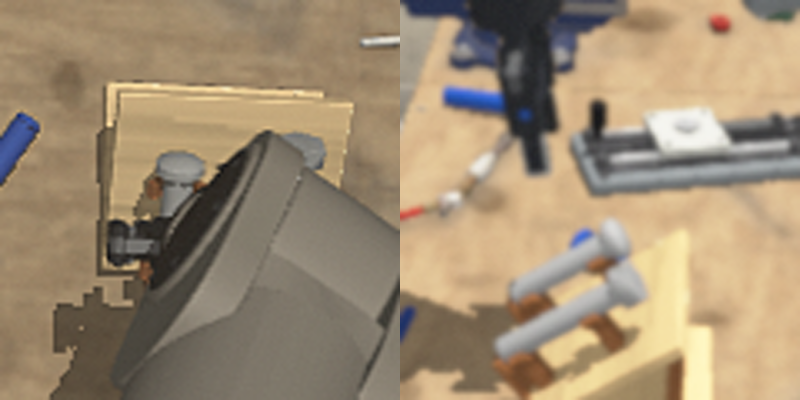

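The gripper is above the round pin, with its left finger at about (130,245) of the left crop, and the tilt is right. Next: descend and close.

```bash
H="python3 -m handwheel"
$H '[[0,0.005,0.15,0,0,0,0.6],[0,0.005,0.3,0,0,0,0.6],[0,0.005,0.45,0,0,0,0.6],[0,0.005,0.53,0,0,0,0.6],[0,0.005,0.57,0,0,0,0.6],[0,0.005,0.6,0,0,0,0.6],[0,0.005,0.6,0,0,0,0.6]]'
$H '[[0,0,0,0,0,0,0],[0,0,0,0,0,0,-0.2],[0,0,0,0,0,0,-0.4],[0,0,0,0,0,0,-0.6],[0,0,0,0,0,0,-1],[0,0,0,0,0,0,-1],[0,0,0,0,0,0,-1],[0,0,0,0,0,0,-1]]'
python3 -c "
from workcell import *;print(sense())"
```

```text
time_s: 3.6
eef_pos: [0.4804, -0.2217, 0.2446]
tool_rot: [-3.138, 0.175, 3.125]
force: [-0.8, -0.7, 0.1]
grip_width: 0.0684
grasp_force: 0.0
time_s: 4.4
eef_pos: [0.4802, -0.2222, 0.245]
tool_rot: [-3.138, 0.175, 3.124]
force: [-3.4, 3.2, 9.4]
grip_width: 0.0206
grasp_force: 58.2
{'time_s': 4.4, 'joint_pos': array([-0.07397176,  0.40678911,  0.48745519,  2.14554423, -0.50603649,
        0.51828964,  2.34458354]), 'joint_vel': array([-0.00043186, -0.00140776, -0.00085603, -0.00020252,  0.00063128,
       -0.00112358, -0.00013699]), 'joint_efforts': array([ 8.76811668e-01, -6.55281973e+01,  1.01915708e+01, -3.05641937e+01,
       -1.11057158e-01, -1.85783185e+00,  4.47471114e-02]), 'eef_pos': array([ 0.48016066, -0.22222891,  0.24500309]), 'tool_rot': array([-3.13846937,  0.17492901,  3.12409318]), 'force': array([-3.41134024,  3.21078017,  9.42522578]), 'moment': array([0.65954974, 0.44159476, 0.10647372]), 'grasp_force': 58.164727091789246, 'grip_width': 0.02060143249596478}
```

```bash
H="python3 -m handwheel"
$H '[[-0.01,0,-0.06,0,0,0,-1],[-0.03,0,-0.17,0,0,0,-1],[-0.06,0,-0.34,0,0,0,-1],[-0.1,0,-0.57,0,0,0,-1],[-0.13,0,-0.739,0,0,0,-1],[-0.13,0,-0.739,0,0,0,-1]]'
cat > kin.py <<'E'
from h import *
def fk(q,L,sg):
    h,a,b,c=L; M=np.eye(3); p=np.array([0,0,h]); rz=lambda t:Ro.from_euler("z",t).as_matrix(); ry=lambda t:Ro.from_euler("y",t).as_matrix()
    M=rz(sg[0]*q[0])@ry(q[1]); p=p+M[:,2]*a
    M=M@rz(sg[1]*q[2])@ry(q[3]); p=p+M[:,2]*b
    M=M@rz(sg[2]*q[4])@ry(q[5]); p=p+M[:,2]*c
    return p,M@rz(sg[3]*q[6])
E
python3 - <<'E'
from kin import *
import itertools
s=sense();print(s["grip_width"],s["grasp_force"],s["force"],s["joint_pos"])
D=[([-1.35047538,.42670451,.07384112,1.60664285,-.03409776,1.11077184,-.06711264],[.24391482,.62917684,.40401268],[-3.14032835,0,2.77173626]),
([-.07397176,.40678911,.48745519,2.14554423,-.50603649,.51828964,2.34458354],[.48016066,-.22222891,.24500309],[-3.13846937,.17492901,3.12409318]),
(s["joint_pos"],s["eef_pos"],s["tool_rot"])]
from scipy.optimize import least_squares
for sg in itertools.product((-1,1),repeat=4):
    def f(x):
        r=[]
        for q,p,e in D:
            P,M=fk(q,x[:4],sg); r+=list(P-p)+list(.3*(M@Ro.from_euler("z",x[4]).as_matrix()-Ro.from_euler("xyz",e).as_matrix()).ravel())
        return np.array(r)
    for o in (0,1.57,3.14,-1.57):
        w=least_squares(f,[.4,.5,.5,.25,o])
        if w.cost<.02:print(sg,w.cost,w.x)
E
```

```text
time_s: 5.0
eef_pos: [0.4806, -0.2227, 0.3993]
tool_rot: [-3.137, 0.181, 3.124]
force: [0.1, 0.2, -4.2]
grip_width: 0.0205
grasp_force: 59.3
0.02045367920055672 59.341726899147034 [ 0.08842817  0.19713279 -4.21862587] [-0.27028626  0.16851844  0.67630022  2.02529507 -0.22765204  0.82532608
  2.08400262]
(-1, -1, -1, -1) 0.0034088271741960713 [0.40880078 0.39557953 0.57497665 0.08871546 1.57079629]
(-1, -1, -1, -1) 0.0034088271741960687 [0.40880079 0.39557953 0.57497665 0.08871546 1.57079629]
(-1, -1, -1, -1) 0.0034088271741960713 [0.40880079 0.39557953 0.57497665 0.08871546 1.57079629]
(-1, -1, -1, -1) 0.00340882717419607 [0.40880078 0.39557953 0.57497665 0.08871546 1.57079629]
```

```bash
python3 - <<'E'
from h import *
r=np.radians
plan([((.54,-.15,.27),toolR(.3,r(30))),((.58,-.08,.27),toolR(.65,r(48)))])
E
```

```text
[0.072, 0.248, -0.039, -0.073, -0.217, -0.19] rows>=3.1 
[-0.046, 0.078, 0.202, -0.141, -0.197, -0.174] rows>=3.1
```

```bash
H="python3 -m handwheel"; S='from workcell import *;s=sense();print(repr((s["joint_pos"].tolist(),s["eef_pos"].tolist(),s["tool_rot"].tolist())),",")'
$H '[[0.072,0.248,-0.039,-0.073,-0.217,-0.19,-1],[0.072,0.248,-0.039,-0.073,-0.217,-0.19,-1],[0.072,0.248,-0.039,-0.073,-0.217,-0.19,-1],[0.072,0.248,-0.039,-0.073,-0.217,-0.19,-1],[0.072,0.248,-0.039,-0.073,-0.217,-0.19,-1]]'
python3 -c "$S" >d1
$H '[[-0.046,0.078,0.202,-0.141,-0.197,-0.174,-1],[-0.046,0.078,0.202,-0.141,-0.197,-0.174,-1],[-0.046,0.078,0.202,-0.141,-0.197,-0.174,-1],[-0.046,0.078,0.202,-0.141,-0.197,-0.174,-1],[-0.046,0.078,0.202,-0.141,-0.197,-0.174,-1]]'
python3 -c "$S" >>d1; cat d1
python3 - <<'E'
from kin import *
D=[([-1.35047538,.42670451,.07384112,1.60664285,-.03409776,1.11077184,-.06711264],[.24391482,.62917684,.40401268]),
([-.07397176,.40678911,.48745519,2.14554423,-.50603649,.51828964,2.34458354],[.48016066,-.22222891,.24500309]),
([-0.27028626,0.16851844,0.67630022,2.02529507,-0.22765204,0.82532608,2.08400262],[.4806,-.2227,.3993])]+[e[:2] for e in eval("["+open("d1").read()+"]")]
rz=lambda t:Ro.from_euler("z",-t).as_matrix(); ry=lambda t:Ro.from_euler("y",t).as_matrix()
A=[];B=[]
for q,p in D:
    M1=rz(q[0]);M2=M1@ry(q[1]);M3=M2@rz(q[2]);M4=M3@ry(q[3]);M5=M4@rz(q[4]);M6=M5@ry(q[5])
    A.append(np.c_[[0,0,1],M1[:,0],M2[:,2],M3[:,0],M4[:,0],M4[:,2],M5[:,0],M6[:,2],M6[:,0]]);B.append(p)
A=np.vstack(A);B=np.hstack(B)
for cols in([0,2,5,7],[0,2,3,4,5,7],[0,1,2,5,7,8],[0,1,2,3,4,5,7,8],range(9)):
    cols=list(cols);x=np.linalg.lstsq(A[:,cols],B,rcond=None)[0];print(cols,x.round(4),abs(A[:,cols]@x-B).max())
E
```

```text
time_s: 5.5
eef_pos: [0.4645, -0.1723, 0.399]
tool_rot: [3.137, 0.518, -2.844]
force: [-0.2, -0.2, -3.1]
grip_width: 0.0202
grasp_force: 59.9
time_s: 6.0
eef_pos: [0.479, -0.1618, 0.3648]
tool_rot: [-3.129, 0.498, -2.761]
force: [0.7, 0.1, -3.9]
grip_width: 0.0201
grasp_force: 59.9
([-0.24893762625914245, 0.041943205625708774, 0.5981639287340068, 2.1779059169269415, -0.6159003759049021, 0.5911990439068293, 2.6727339220217545], [0.46448375572876366, -0.17226897928283, 0.39895354351385226], [3.1374067946374264, 0.5179949116626243, -2.8440558400886315]) ,
([0.4159333611993704, 0.13047453774634182, -0.1319739804111097, 2.152945521974464, -0.5724800521099161, 0.5211879094855395, 2.689397460836322], [0.4789827260971219, -0.16180024432369114, 0.36480858883975054], [-3.1286553818672367, 0.497906351681912, -2.760839443257135]) ,
[0, 2, 5, 7] [0.3411 0.4065 0.584  0.0151] 0.05122563172785166
[0, 2, 3, 4, 5, 7] [ 0.2875  0.3266  0.1279 -0.0192  0.4551 -0.053 ] 0.05634510840268661
[0, 1, 2, 5, 7, 8] [ 0.3072 -0.0292  0.4582  0.482   0.1105 -0.0832] 0.05538300695775311
[0, 1, 2, 3, 4, 5, 7, 8] [ 0.2857 -0.0299  0.4377  0.0168 -0.022   0.474   0.0841 -0.0696] 0.05683956530831974
[0, 1, 2, 3, 4, 5, 6, 7, 8] [ 0.3011 -0.0262  0.4851  0.0509  0.0513  0.4764 -0.0657  0.1218 -0.0176] 0.056026690875080803
```

```bash
cat > fit.py <<'E'
from kin import *
D=[([-1.35047538,.42670451,.07384112,1.60664285,-.03409776,1.11077184,-.06711264],[.24391482,.62917684,.40401268],[-3.14032835,0,2.77173626]),
([-.07397176,.40678911,.48745519,2.14554423,-.50603649,.51828964,2.34458354],[.48016066,-.22222891,.24500309],[-3.13846937,.17492901,3.12409318]),
([-0.27028626,0.16851844,0.67630022,2.02529507,-0.22765204,0.82532608,2.08400262],[.4806,-.2227,.3993],[-3.137,.181,3.124])]+eval("["+open("d1").read()+"]")
rz=lambda t:Ro.from_euler("z",-t).as_matrix(); ry=lambda t:Ro.from_euler("y",t).as_matrix()
E
python3 - <<'E'
from fit import *
from scipy.optimize import least_squares
def frames(q): 
    M1=rz(q[0]);M2=M1@ry(q[1]);M3=M2@rz(q[2]);M4=M3@ry(q[3]);M5=M4@rz(q[4]);M6=M5@ry(q[5]);return M1,M2,M3,M4,M5,M6,M6@rz(q[6])
for q,p,e in D:
    R=frames(q)[6]@Ro.from_euler("z",np.pi/2).as_matrix()
    print((R.T@Ro.from_euler("xyz",e).as_matrix()).round(2).tolist())
# allow joint zero offsets
def f(x):
    r=[]
    for q,p,e in D:
        R=frames(np.array(q)+x[:7])[6]; r+=list((R-Ro.from_euler("xyz",e).as_matrix()).ravel())
    return np.array(r)
w=least_squares(f,[0,0,0,0,0,0,-1.57]);print(w.cost,w.x)
E
```

```text
[[1.0, 0.0, 0.0], [-0.0, 1.0, 0.0], [-0.0, -0.0, 1.0]]
[[1.0, -0.0, -0.0], [0.0, 1.0, 0.0], [0.0, -0.0, 1.0]]
[[1.0, 0.0, 0.0], [-0.0, 1.0, -0.0], [-0.0, 0.0, 1.0]]
[[1.0, 0.0, 0.0], [-0.0, 1.0, 0.0], [-0.0, -0.0, 1.0]]
[[1.0, -0.0, 0.0], [0.0, 1.0, -0.0], [-0.0, 0.0, 1.0]]
1.10233856285583e-07 [ 1.67687686e-04  1.71014123e-04 -3.02436558e-04 -8.60482634e-05
  3.28741772e-05 -9.43008169e-05 -1.57086527e+00]
```

```bash
python3 - <<'E'
from fit import *
def frames(q): 
    M1=rz(q[0]);M2=M1@ry(q[1]);M3=M2@rz(q[2]);M4=M3@ry(q[3]);M5=M4@rz(q[4]);M6=M5@ry(q[5]);return M1,M2,M3,M4,M5,M6
A=[];B=[]
for q,p,e in D:
    M1,M2,M3,M4,M5,M6=frames(q)
    A.append(np.c_[[0,0,1],M2[:,2],M4[:,2],M6[:,2],M1[:,1],M3[:,1],M5[:,1],M1[:,0],M3[:,0],M4[:,0],M5[:,0]]);B.append(p)
A=np.vstack(A);B=np.hstack(B)
for cols in([0,1,2,3,4,5,6],[0,1,2,3,4,5,6,7],list(range(11))):
    x=np.linalg.lstsq(A[:,cols],B,rcond=None)[0];print(cols,x.round(4),abs(A[:,cols]@x-B).max())
E
```

```text
[0, 1, 2, 3, 4, 5, 6] [ 2.837e-01  5.546e-01  4.935e-01  1.660e-01 -2.810e-02 -3.580e-02
 -3.000e-04] 2.682763137407118e-05
[0, 1, 2, 3, 4, 5, 6, 7] [ 2.837e-01  5.546e-01  4.934e-01  1.660e-01 -2.810e-02 -3.580e-02
 -3.000e-04  0.000e+00] 2.1314456221166456e-05
[0, 1, 2, 3, 4, 5, 6, 7, 8, 9, 10] [ 2.837e-01  5.547e-01  4.935e-01  1.661e-01 -2.810e-02 -3.590e-02
 -3.000e-04  0.000e+00 -1.000e-04  1.000e-04 -1.000e-04] 1.081215605053254e-05
```

```bash
cat > ik.py <<'E'
from fit import *
from scipy.optimize import least_squares
lo=np.array([-2.85,-.5,-1.23,.21,-1.02,.16,-2.73]);hi=np.array([2.85,2.14,1.37,2.46,4.16,2.05,2.73])
def FK(q):
    M1=rz(q[0]);M2=M1@ry(q[1]);M3=M2@rz(q[2]);M4=M3@ry(q[3]);M5=M4@rz(q[4]);M6=M5@ry(q[5])
    p=np.array([0,0,.2837])+M2[:,2]*.5546+M4[:,2]*.4935+M6[:,2]*.166-M1[:,1]*.0281-M3[:,1]*.0358-M5[:,1]*.0003
    return p,M6@rz(q[6]-np.pi/2)
rng=np.random.default_rng(0)
def IK(g,R,q0=None,n=12):
    """best solution: (pose error, margin, q); margins kept by weak pull to mid range or q0"""
    tcp=np.array(g)-.155*R[:,2]; best=None
    def f(q):
        p,M=FK(q); return np.r_[(p-tcp)*10,(M-R).ravel()*3,.02*(q-(mid if q0 is None else q0))]
    mid=(lo+hi)/2; d=.03
    for i in range(n):
        s=q0 if (q0 is not None and i==0) else rng.uniform(lo+.1,hi-.1)
        w=least_squares(f,np.clip(s,lo+d+1e-3,hi-d-1e-3),bounds=(lo+d,hi-d)); p,M=FK(w.x); e=np.linalg.norm(p-tcp)+.3*np.linalg.norm(M-R)
        if best is None or (e<.01 and (best[0]>.01 or w.cost<best[2])) or (best[0]>.01 and e<best[0]): best=(e,min((w.x-lo).min(),(hi-w.x).min()),w.cost,w.x)
    return best
E
cat > feas.py <<'E'
from ik import *
fl=Ro.from_euler("z",np.pi).as_matrix()
for til in(65,50):
  for psi in(-90,-60,-30,0,30,60,90):
    R=toolR(np.radians(psi),np.radians(til))
    for F,M in((0,R),(1,R@fl)):
        b=IK((.6127,.1518,.099),M); print(til,psi,F,"err %.3f marg %.2f"%b[:2],b[3].round(2) if b[0]<.02 else "")
E
python3 feas.py
```

```text
65 -90 0 err 0.000 marg 0.39 [-0.65  0.92 -0.1   1.53  0.81  1.66 -1.11]
65 -90 1 err 0.000 marg 0.18 [-0.38  0.98 -0.51  1.51  1.02  1.87  1.9 ]
65 -60 0 err 0.000 marg 0.58 [-0.65  0.79 -0.22  1.88  1.21  1.44 -1.15]
65 -60 1 err 0.000 marg 0.50 [-0.51  0.82 -0.4   1.87  1.28  1.55  1.97]
65 -30 0 err 0.000 marg 0.25 [-0.45  0.72 -0.44  2.21  1.75  1.36 -1.23]
65 -30 1 err 0.000 marg 0.24 [-0.69  0.68 -0.17  2.22  1.7   1.19  1.86]
65 0 0 err 0.000 marg 0.03 [-0.    0.74 -0.7   2.43  2.46  1.32 -1.12]
65 0 1 err 0.000 marg 0.03 [-0.03  0.73 -0.66  2.43  2.46  1.3   1.99]
65 30 0 err 0.000 marg 0.03 [ 0.83  1.09 -1.2   2.4   2.98  0.82 -0.42]
65 30 1 err 0.000 marg 0.03 [ 0.19  0.67 -0.43  2.43  3.39  0.97  1.83]
65 60 0 err 0.034 marg 0.03 
65 60 1 err 0.000 marg 0.03 [-0.69  1.12  1.01  2.24  4.13  1.83  1.04]
65 90 0 err 0.000 marg 0.03 [ 0.47  0.85 -0.47  1.84 -0.99  0.99 -2.25]
65 90 1 err 0.000 marg 0.03 [ 0.92  1.23 -1.2   1.81 -0.08  0.73  0.16]
50 -90 0 err 0.000 marg 0.57 [-0.54  0.8  -0.18  1.6   0.75  1.48 -1.07]
50 -90 1 err 0.000 marg 0.36 [-0.25  0.89 -0.62  1.58  0.9
[... 180 characters left out ...]
marg 0.29 [-0.36  0.58 -0.44  2.17  1.59  1.04 -1.  ]
50 -30 1 err 0.000 marg 0.28 [-0.48  0.56 -0.3   2.18  1.57  0.96  2.13]
50 0 0 err 0.000 marg 0.11 [ 0.07  0.57 -0.72  2.35  2.21  0.87 -0.91]
50 0 1 err 0.000 marg 0.07 [-0.68  0.48  0.14  2.39  2.47  0.61  1.73]
50 30 0 err 0.000 marg 0.03 [ 0.75  0.85 -1.2   2.32  2.51  0.57 -0.27]
50 30 1 err 0.000 marg 0.09 [-0.24  0.47  0.01  2.37  3.55  0.6   1.42]
50 60 0 err 0.009 marg 0.03 [ 0.78  0.78 -0.97  2.12 -0.99  0.19 -2.61]
50 60 1 err 0.009 marg 0.03 [ 0.78  0.78 -0.97  2.12 -0.99  0.19  0.53]
50 90 0 err 0.000 marg 0.04 [ 0.22  0.68 -0.23  1.88 -0.98  0.93 -2.36]
50 90 1 err 0.000 marg 0.03 [ 0.86  1.07 -1.2   1.84  0.14  0.7  -0.12]
```

```bash
python3 - <<'E'
from ik import *
s=sense();q=s["joint_pos"];r=np.radians
p,M=cur(); 
W=[((.53,-.12,.27),-6,15),((.54,0,.27),-30,15),((.56,.09,.27),-32,35),((.6,.14,.24),-32,55),((.6127,.1518,.16),-32,65),((.6127,.1518,.099),-32,65)]
g0,ps0,t0=p+.155*M[:,2],np.degrees(np.arctan2(M[1,2],M[0,2])),np.degrees(np.arccos(-M[2,2]))
print(g0,ps0,t0)
for g,ps,t in W:
    for a in(.25,.5,.75,1):
        b=IK(g0+a*(np.array(g)-g0),toolR(r(ps0+a*(ps-ps0)),r(t0+a*(t-t0))),q0=q,n=1); q=b[3]
    print(ps,t,"%.4f %.2f"%b[:2],q.round(2)); g0,ps0,t0=np.array(g),ps,t
plan([(g,toolR(r(ps),r(t))) for g,ps,t in W])
T,S=read_camera("top"),read_camera("side")
for uv in((108,240),(105,197),(65,197),(120,245)):print(onz(T,uv,.12),proj(S,onz(T,uv,.12)),onz(T,uv,.2),proj(S,onz(T,uv,.2)))
E
```

```text
[ 0.54844679 -0.13615463  0.22863941] 20.263769910114764 28.53675199107436
-6 15 0.0000 0.41 [ 0.18  0.07 -0.08  2.05  0.01  0.76  1.56]
-30 15 0.0000 0.43 [-0.05  0.09 -0.18  2.03  0.26  0.85  0.66]
-32 35 0.0000 0.33 [-0.31  0.11 -0.29  2.13  0.84  0.83 -0.14]
-32 55 0.0000 0.29 [-0.52  0.31 -0.3   2.17  1.37  1.05 -0.77]
-32 65 0.0000 0.26 [-0.61  0.56 -0.26  2.2   1.61  1.23 -1.13]
-32 65 0.0000 0.27 [-0.62  0.69 -0.25  2.19  1.67  1.25 -1.26]
[-0.252, 0.191, -0.178, 0.107, 0.149, 0.287] rows>=3.6 
[-0.004, 0.683, 0.001, 0.069, 0.0, 0.257] rows>=2.8 
[0.399, 0.455, 0.011, 0.009, -0.222, 0.02] rows>=2.4 
[0.32, 0.318, 0.191, 0.001, -0.222, 0.0] rows>=2.3 
[0.449, 0.084, 0.26, -0.0, -0.111, 0.0] rows>=2.1 
[0.277, 0.0, 0.129, -0.0, -0.0, 0.0] rows>=1.2 
[0.4341618  0.37066051 0.12      ] [255.05913316 172.19836355] [0.42952201 0.34348762 0.2       ] [253.339553   154.85458638]
[0.53965252 0.38547864 0.12      ] [282.31464823 171.7637417 ] [0.52818299 0.35734639 0.2       ] [279.65479471 154.52478579]
[0.5372358  0.48823117 0.12      ] [282.40375634 162.84562247] [0.52592274 0.45344646 0.2       ] [279.86406775 146.71442117]
[0.42295615 0.33995113 0.12      ] [251.50152472 174.96090594] [0.41904184 0.31476644 0.2       ] [249.88197691 157.26345351]
```

```bash
H="python3 -m handwheel"
$H '[[-0.252,0.191,-0.178,0.107,0.149,0.287,-1],[-0.252,0.191,-0.178,0.107,0.149,0.287,-1],[-0.252,0.191,-0.178,0.107,0.149,0.287,-1],[-0.252,0.191,-0.178,0.107,0.149,0.287,-1],[-0.252,0.191,-0.178,0.107,0.149,0.287,-1],[-0.252,0.191,-0.178,0.107,0.149,0.287,-1],[-0.252,0.191,-0.178,0.107,0.149,0.287,-1]]'
$H '[[0,0.683,0,0.069,0,0.257,-1],[0,0.683,0,0.069,0,0.257,-1],[0,0.683,0,0.069,0,0.257,-1],[0,0.683,0,0.069,0,0.257,-1],[0,0.683,0,0.069,0,0.257,-1]]'
python3 - <<'E'
from h import *
r=np.radians
W=[((.56,.09,.27),-32,35),((.6,.14,.24),-32,55),((.6127,.1518,.16),-32,65),((.6127,.1518,.099),-32,65)]
plan([(g,toolR(r(ps),r(t))) for g,ps,t in W]);s=sense();print(s["joint_pos"],s["grasp_force"],s["force"])
E
```

```text
time_s: 6.8
eef_pos: [0.4902, -0.1155, 0.4208]
tool_rot: [-3.14, 0.264, 3.036]
force: [0.3, 0.6, -3.0]
grip_width: 0.0206
grasp_force: 60.0
time_s: 7.3
eef_pos: [0.5044, 0.0232, 0.4205]
tool_rot: [3.14, 0.265, 2.618]
force: [0.7, -0.5, -3.1]
grip_width: 0.0206
grasp_force: 60.0
[0.388, 0.444, 0.017, 0.011, -0.22, 0.02] rows>=2.4 
[0.321, 0.318, 0.191, -0.0, -0.222, 0.0] rows>=2.3 
[0.449, 0.084, 0.26, -0.0, -0.111, 0.0] rows>=2.1 
[0.277, 0.0, 0.129, -0.0, -0.0, 0.0] rows>=1.2 
[-0.0680151   0.08444647 -0.17400932  2.0310736   0.26194109  0.84900991
  0.651753  ] 59.97023820877075 [ 0.68916277 -0.53603049 -3.0751321 ]
```

Tracking well. Continue to above the anvil and look.

```bash
H="python3 -m handwheel"
$H '[[0.388,0.444,0.017,0.011,-0.22,0.02,-1],[0.388,0.444,0.017,0.011,-0.22,0.02,-1],[0.388,0.444,0.017,0.011,-0.22,0.02,-1],[0.388,0.444,0.017,0.011,-0.22,0.02,-1]]'
$H '[[0.321,0.318,0.191,0,-0.222,0,-1],[0.321,0.318,0.191,0,-0.222,0,-1],[0.321,0.318,0.191,0,-0.222,0,-1],[0.321,0.318,0.191,0,-0.222,0,-1]]'
$H '[[0.449,0.084,0.26,0,-0.111,0,-1],[0.449,0.084,0.26,0,-0.111,0,-1],[0.449,0.084,0.26,0,-0.111,0,-1],[0.449,0.084,0.26,0,-0.111,0,-1],[0.449,0.084,0.26,0,-0.111,0,-1]]'
python3 - <<'E'
from h import *
p,M=cur();s=sense();print(p+.155*M[:,2],M[:,2],s["joint_pos"].round(2))
t,S=read_camera("top"),read_camera("side")
b=lambda c,x,y,w,h:cv2.resize(c["image"][y:y+h,x:x+w],(400,500),interpolation=cv2.INTER_CUBIC)
cv2.imwrite("pics/pl1.png",np.hstack([b(t,160,110,80,100),b(S,265,130,80,100)])[...,::-1])
E
```

```text
time_s: 7.7
eef_pos: [0.4839, 0.1353, 0.3966]
tool_rot: [-3.141, 0.614, 2.585]
force: [0.3, -0.4, -3.4]
grip_width: 0.0203
grasp_force: 60.0
time_s: 8.1
eef_pos: [0.4911, 0.2073, 0.3254]
tool_rot: [-3.136, 0.962, 2.595]
force: [0.3, 0.8, -3.2]
grip_width: 0.0204
grasp_force: 60.1
time_s: 8.6
eef_pos: [0.4939, 0.2224, 0.2275]
tool_rot: [-3.14, 1.134, 2.584]
force: [-0.0, 0.1, -2.5]
grip_width: 0.0204
grasp_force: 60.1
[0.61286777 0.14778737 0.16192539] [ 0.76763794 -0.48137222 -0.42309902] [-0.62  0.56 -0.25  2.2   1.61  1.22 -1.13]
```

View pics/pl1.png

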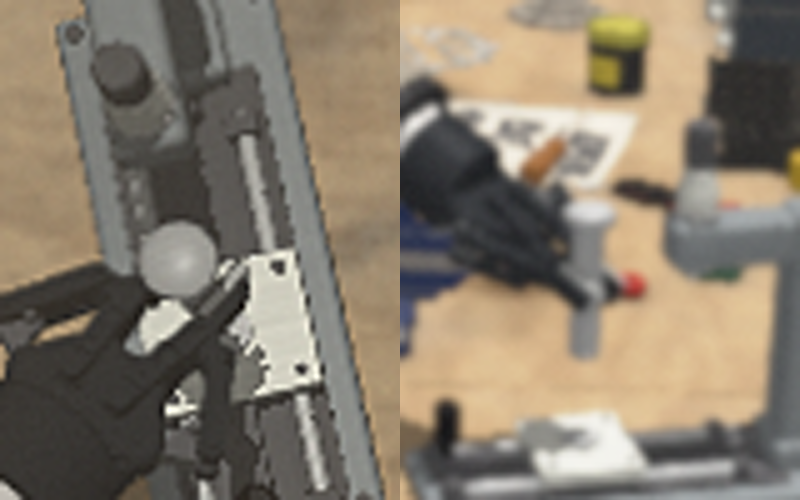

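```bash
python3 - <<'E'
from h import *
t,S=read_camera("top"),read_camera("side")
p,M=cur();g=p+.155*M[:,2]
for z in(-.052,.0,.046,.057):
    P=g+[0,0,z];a=proj(S,P);b=proj(t,P);print(z,((a+.5-[265,130])*5+[400,0]).round(0),((b+.5-[160,110])*5).round(0))
# shaft edges in the side picture: bright grey against wood
hsv=cv2.cvtColor(S["image"],cv2.COLOR_RGB2HSV).astype(int)
P=[]
for r in range(168,204):
    c=np.flatnonzero(hsv[r,292:315,1]<60)+292; 
    print(r,c.min() if len(c) else 0,c.max() if len(c) else 0,len(c),end="; ")
E
```

```text
-0.052 [585. 350.] [215. 305.]
0.0 [589. 281.] [199. 283.]
0.046 [592. 218.] [183. 262.]
0.057 [592. 202.] [179. 257.]
168 292 314 16; 169 292 304 13; 170 292 306 15; 171 292 307 16; 172 292 307 16; 173 292 307 16; 174 292 307 16; 175 292 306 15; 176 292 305 14; 177 292 305 14; 178 292 305 13; 179 292 305 12; 180 292 305 14; 181 292 305 14; 182 292 305 14; 183 292 307 16; 184 292 307 16; 185 292 308 17; 186 293 308 16; 187 296 308 13; 188 297 307 11; 189 298 307 10; 190 299 305 7; 191 299 304 6; 192 299 304 6; 193 299 304 6; 194 299 304 6; 195 299 304 6; 196 299 304 6; 197 299 304 6; 198 299 304 6; 199 299 304 6; 200 299 304 6; 201 300 303 4; 202 0 0 0; 203 0 0 0;
```

```bash
H="python3 -m handwheel"
$H '[[0,0,0,0,0,0,-1],[0,0,0,0,0,0,-1],[0,0,0,0,0,0,-1]]'
python3 - <<'E'
from h import *
p,M=cur();print(p+.155*M[:,2])
R=toolR(np.radians(-32),np.radians(65))
plan([((.6127,.1518,.125),R),((.6127,.1518,.104),R),((.6127,.1518,.102),R)])
E
```

```text
time_s: 9.1
eef_pos: [0.4933, 0.2228, 0.2257]
tool_rot: [-3.139, 1.134, 2.586]
force: [-1.3, 0.1, -3.9]
grip_width: 0.0201
grasp_force: 60.1
[0.61237505 0.14829337 0.16009311]
[0.163, 0.016, 0.067, -0.0, -0.0, 0.001] rows>=0.7 
[0.095, -0.0, 0.045, -0.0, -0.0, -0.0] rows>=0.4 
[0.009, -0.0, 0.004, -0.0, -0.0, -0.0] rows>=0.0
```

```bash
H="python3 -m handwheel"
$H '[[0.08,0.016,0.03,0,0,0,-1],[0.163,0.016,0.067,0,0,0,-1],[0.2,0.016,0.085,0,0,0,-1],[0.24,0.016,0.103,0,0,0,-1],[0.258,0.016,0.112,0,0,0,-1],[0.258,0.016,0.112,0,0,0,-1],[0.258,0.016,0.112,0,0,0,-1]]'
$H '[[0.005,0,0.002,0,0,0,-1],[0.009,0,0.004,0,0,0,-1],[0.009,0,0.004,0,0,0,-1]]'
python3 - <<'E'
from h import *
p,M=cur();print(p+.155*M[:,2],M[:,2])
t,S=read_camera("top"),read_camera("side")
b=lambda c,x,y,w,h:cv2.resize(c["image"][y:y+h,x:x+w],(400,500),interpolation=cv2.INTER_CUBIC)
cv2.imwrite("pics/pl2.png",np.hstack([b(t,160,130,80,100),b(S,265,150,64,80)])[...,::-1])
E
```

```text
time_s: 9.8
eef_pos: [0.4937, 0.2263, 0.1695]
tool_rot: [-3.139, 1.134, 2.586]
force: [-0.3, 0.5, -2.8]
grip_width: 0.0203
grasp_force: 60.1
time_s: 10.1
eef_pos: [0.4936, 0.2264, 0.1673]
tool_rot: [-3.139, 1.134, 2.586]
force: [0.2, 0.4, -4.1]
grip_width: 0.0202
grasp_force: 60.1
[0.61263527 0.15190491 0.10167663] [ 0.76824681 -0.48029197 -0.42322152]
```

View pics/pl2.png

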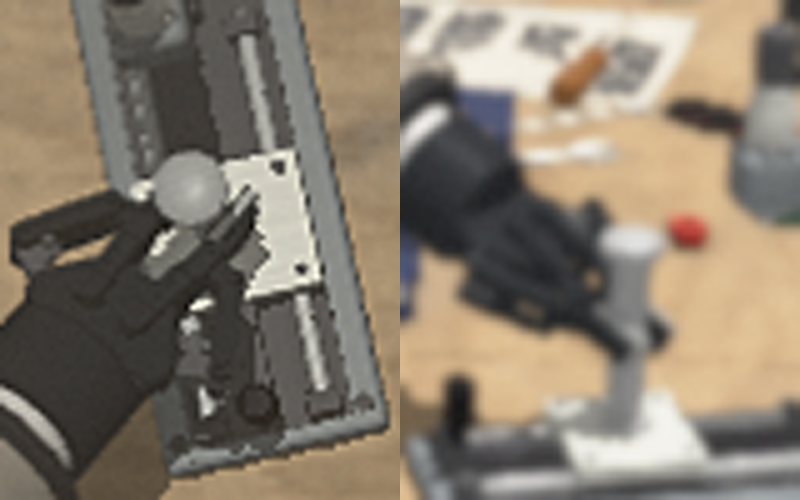

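```bash
H="python3 -m handwheel"
for i in 1; do
$H '[[0.005,0,0.002,0,0,0,-1],[0.005,0,0.002,0,0,0,-1]]' | grep -E "eef|force:"
$H '[[0.005,0,0.002,0,0,0,-1],[0.005,0,0.002,0,0,0,-1]]' | grep -E "eef|force:"
$H '[[0.005,0,0.002,0,0,0,-1],[0.005,0,0.002,0,0,0,-1]]' | grep -E "eef|force:"
done
```

```text
eef_pos: [0.4935, 0.2263, 0.166]
force: [0.0, 0.0, -2.5]
grasp_force: 60.1
eef_pos: [0.4934, 0.2264, 0.1649]
force: [0.7, 1.0, -3.3]
grasp_force: 60.2
eef_pos: [0.4937, 0.2265, 0.1645]
force: [-0.1, 0.2, 6.3]
grasp_force: 60.7
```

```bash
H="python3 -m handwheel"
$H '[[-0.0015,0,-0.0005,0,0,0,-1],[-0.0015,0,-0.0005,0,0,0,-1]]' | grep -E "eef|force:"
$H '[[0,0,0,0,0,0,-0.5],[0,0,0,0,0,0,-0.46],[0,0,0,0,0,0,-0.42],[0,0,0,0,0,0,-0.36],[0,0,0,0,0,0,-0.3],[0,0,0,0,0,0,-0.2],[0,0,0,0,0,0,-0.1],[0,0,0,0,0,0,0],[0,0,0,0,0,0,0.1],[0,0,0,0,0,0,0.1],[0,0,0,0,0,0,0.1]]'
python3 - <<'E'
from h import *
p,M=cur();print(p+.155*M[:,2],M[:,2])
t,S=read_camera("top"),read_camera("side")
b=lambda c,x,y,w,h:cv2.resize(c["image"][y:y+h,x:x+w],(400,500),interpolation=cv2.INTER_CUBIC)
cv2.imwrite("pics/pl3.png",np.hstack([b(t,160,130,80,100),b(S,265,150,64,80)])[...,::-1])
E
```

```text
eef_pos: [0.4937, 0.2265, 0.1647]
force: [-0.8, 0.1, 5.5]
grasp_force: 60.7
time_s: 12.1
eef_pos: [0.4934, 0.2264, 0.1642]
tool_rot: [-3.138, 1.134, 2.587]
force: [-0.1, 0.1, 0.3]
grip_width: 0.0467
grasp_force: 0.0
[0.61247798 0.15192887 0.09860391] [ 0.76813721 -0.48037763 -0.42332324]
```

View pics/pl3.png

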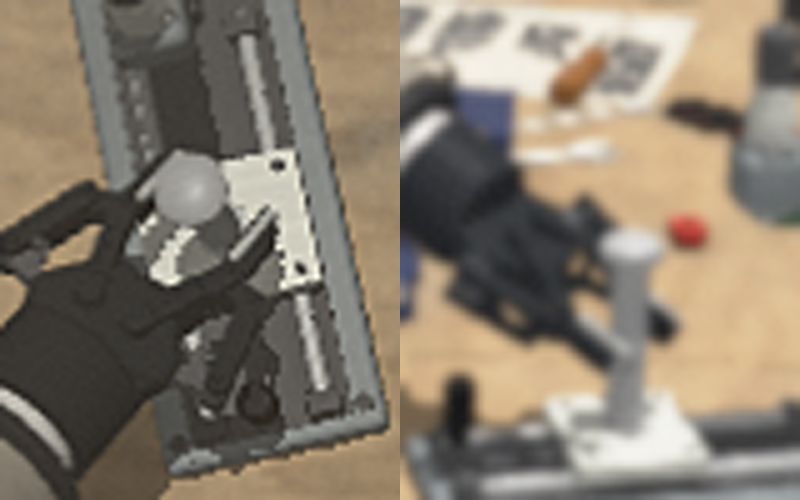

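The pin stands freed and upright on the anvil (head at (190,187) in the left crop, foot at (627,428) in the right crop). Next: retreat and plan the knob grasp.

```bash
H="python3 -m handwheel"
$H '[[0,0,-0.06,0,0,0,0.1],[0,0,-0.14,0,0,0,0.1],[0,0,-0.24,0,0,0,0.1],[0,0,-0.36,0,0,0,0.1],[0,0,-0.5,0,0,0,0.1],[0,0,-0.6,0,0,0,0.1],[0,0,-0.6,0,0,0,0.1]]'
cat > p2.py <<'E'
from ik import *
r=np.radians; q0=sense()["joint_pos"]; p,M=cur(); g0=p+.155*M[:,2]; ps0=np.degrees(np.arctan2(M[1,2],M[0,2])); t0=np.degrees(np.arccos(-M[2,2]))
print(g0,ps0,t0)
def sim(W,g0,ps0,t0,q):
    for g,ps,t in W:
        for a in(.25,.5,.75,1):
            b=IK(g0+a*(np.array(g)-g0),toolR(r(ps0+a*(ps-ps0)),r(t0+a*(t-t0))),q0=q,n=1); q=b[3]
        print(ps,t,"%.4f %.2f"%b[:2],q.round(2)); g0,ps0,t0=np.array(g),ps,t
    plan([(g,toolR(r(ps),r(t))) for g,ps,t in W])
E
python3 - <<'E'
from p2 import *
for til in(0,12,20):
    print(til)
    W=[((.48,.2,.24),-20,40),((.5,.16,.2),5,20),((.5205,.1274,.17),14.7,til),((.5205,.1274,.068),14.7,til),((.6,.148,.068),14.7,til)]
    sim(W,g0,ps0,t0,q0)
E
```

```text
time_s: 12.9
eef_pos: [0.3992, 0.2861, 0.2162]
tool_rot: [3.141, 1.133, 2.587]
force: [0.4, -1.1, -0.9]
grip_width: 0.047
grasp_force: 0.0
[0.51853318 0.21222373 0.15050148] -31.758235182491692 64.90975645381961
0
-20 40 0.0000 0.19 [-0.53  0.1  -0.4   2.27  1.02  0.86 -0.44]
5 20 0.0000 0.25 [-0.19  0.11 -0.35  2.21  0.36  0.54  0.84]
14.7 0 0.0000 0.48 [-0.04  0.32 -0.38  1.98  0.15  0.88  1.33]
14.7 0 0.0000 0.42 [-0.09  0.46 -0.33  2.04  0.24  0.67  1.25]
14.7 0 0.0000 0.60 [-0.1   0.56 -0.32  1.86  0.25  0.76  1.27]
[-0.68, -0.255, -0.227, -0.104, 0.276, -0.08] rows>=3.2 
[-0.28, -0.265, 0.32, -0.14, 0.219, -0.242] rows>=3.7 
[-0.297, -0.172, 0.217, -0.018, 0.221, -0.107] rows>=2.6 
[0.0, 0.001, 0.51, -0.0, 0.0, 0.0] rows>=2.0 
[-0.41, -0.001, 0.0, -0.0, 0.0, 0.0] rows>=1.6 
12
-20 40 0.0000 0.19 [-0.53  0.1  -0.4   2.27  1.02  0.86 -0.44]
5 20 0.0000 0.25 [-0.19  0.11 -0.35  2.21  0.36  0.54  0.84]
14.7 12 0.0000 0.34 [-0.04  0.22 -0.38  2.12  0.19  0.61  1.28]
14.7 12 0.0000 0.23 [-0.14  0.39 -0.28  2.19  0.35  0.39  1.13]
14.7 12 0.0000 0.31 [-0.13  0.49 -0.28  2.01  0.34  0.
[... 165 characters left out ...]
04] rows>=1.5 
[0.106, 0.001, 0.499, -0.0, 0.0, 0.0] rows>=2.0 
[-0.401, -0.002, 0.085, -0.0, 0.0, 0.0] rows>=1.6 
20
-20 40 0.0000 0.19 [-0.53  0.1  -0.4   2.27  1.02  0.86 -0.44]
5 20 0.0000 0.25 [-0.19  0.11 -0.35  2.21  0.36  0.54  0.84]
14.7 20 0.0000 0.24 [-0.05  0.17 -0.37  2.22  0.27  0.43  1.2 ]
14.7 20 0.0001 0.03 [-0.21  0.35 -0.2   2.29  0.64  0.19  0.83]
14.7 20 0.0000 0.12 [-0.14  0.45 -0.27  2.11  0.59  0.28  0.92]
[-0.68, -0.255, -0.227, -0.104, 0.276, -0.08] rows>=3.2 
[-0.28, -0.265, 0.32, -0.14, 0.219, -0.242] rows>=3.7 
[-0.035, -0.216, 0.172, -0.036, -0.0, -0.102] rows>=1.1 
[0.174, 0.0, 0.479, -0.0, -0.0, 0.0] rows>=2.0 
[-0.386, -0.001, 0.14, -0.0, -0.0, 0.0] rows>=1.6
```

```bash
H="python3 -m handwheel"
$H '[[-0.68,-0.255,-0.227,-0.104,0.276,-0.08,0.1],[-0.68,-0.255,-0.227,-0.104,0.276,-0.08,0.1],[-0.68,-0.255,-0.227,-0.104,0.276,-0.08,0.1],[-0.68,-0.255,-0.227,-0.104,0.276,-0.08,0.1],[-0.68,-0.255,-0.227,-0.104,0.276,-0.08,0.1]]' | grep -E "eef|rot"
$H '[[-0.28,-0.265,0.32,-0.14,0.219,-0.242,0.1],[-0.28,-0.265,0.32,-0.14,0.219,-0.242,0.1],[-0.28,-0.265,0.32,-0.14,0.219,-0.242,0.1],[-0.28,-0.265,0.32,-0.14,0.219,-0.242,0.1],[-0.28,-0.265,0.32,-0.14,0.219,-0.242,0.1]]'| grep -E "eef|rot"
$H '[[-0.142,-0.199,0.179,-0.029,0.088,-0.104,0.1],[-0.142,-0.199,0.179,-0.029,0.088,-0.104,0.1],[-0.142,-0.199,0.179,-0.029,0.088,-0.104,0.1],[-0.142,-0.199,0.179,-0.029,0.088,-0.104,0.1],[-0.142,-0.199,0.179,-0.029,0.088,-0.104,0.1]]'| grep -E "eef|rot|time"
python3 - <<'E'
from p2 import *
W=[((.5205,.1274,.12),14.7,12),((.5205,.1274,.068),14.7,12)]
sim(W,g0,ps0,t0,q0)
t,S=read_camera("top"),read_camera("side")
b=lambda c,x,y,w,h:cv2.resize(c["image"][y:y+h,x:x+w],(400,500),interpolation=cv2.INTER_CUBIC)
cv2.imwrite("pics/kn.png",np.hstack([b(t,160,130,80,100),b(S,245,130,80,100)])[...,::-1])
E
```

```text
eef_pos: [0.3885, 0.231, 0.3614]
tool_rot: [3.137, 0.7, 2.786]
eef_pos: [0.4465, 0.1543, 0.343]
tool_rot: [-3.117, 0.391, -3.128]
time_s: 14.4
eef_pos: [0.4861, 0.1154, 0.3221]
tool_rot: [-3.109, 0.251, -2.962]
[0.52477896 0.11731903 0.17204641] 2.828206187349756 14.475198190609873
14.7 12 0.0000 0.30 [-0.03  0.3  -0.4   2.16  0.3   0.51  1.18]
14.7 12 0.0000 0.24 [-0.09  0.39 -0.33  2.19  0.4   0.4   1.09]
[0.044, 0.024, 0.249, -0.032, 0.025, -0.048] rows>=1.0 
[0.054, -0.0, 0.254, 0.0, 0.0, -0.0] rows>=1.0
```

View pics/kn.png

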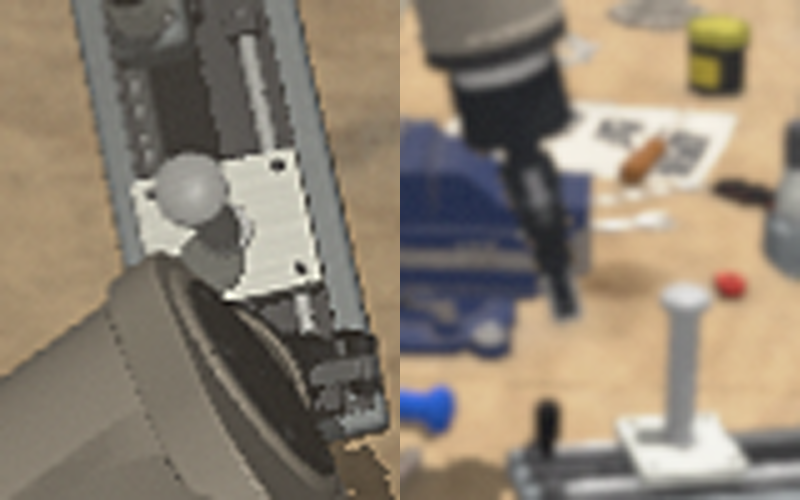

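The pin stands alone on the anvil (690,300 → 680,440 in the right crop). The gripper is above and slightly behind the knob at (545,420).

```bash
H="python3 -m handwheel"
$H '[[0.04,0.024,0.15,-0.032,0.025,-0.048,0.1],[0.04,0.024,0.15,-0.032,0.025,-0.048,0.1],[0.04,0.024,0.15,-0.032,0.025,-0.048,0.1],[0.04,0.024,0.15,-0.032,0.025,-0.048,0.1]]'| grep -E "eef|rot|time"
python3 - <<'E'
from p2 import *
W=[((.5205,.1274,.1),14.7,12),((.5205,.1274,.068),14.7,12)]
sim(W,g0,ps0,t0,q0)
E
```

```text
time_s: 14.9
eef_pos: [0.4858, 0.1192, 0.2927]
tool_rot: [-3.141, 0.213, -2.885]
[0.51748441 0.12749927 0.14120075] 14.6308124170913 12.214669792340064
14.7 12 0.0000 0.29 [-0.06  0.34 -0.36  2.17  0.33  0.47  1.15]
14.7 12 0.0000 0.23 [-0.11  0.39 -0.32  2.19  0.38  0.39  1.1 ]
[0.027, -0.004, 0.204, -0.0, 0.002, 0.0] rows>=0.8 
[0.033, -0.0, 0.157, -0.0, 0.0, 0.0] rows>=0.6
```

```bash
H="python3 -m handwheel"
$H '[[0.027,-0.004,0.1,0,0,0,0.1],[0.027,-0.004,0.2,0,0,0,0.1],[0.045,-0.004,0.28,0,0,0,0.1],[0.06,-0.004,0.361,0,0,0,0.1],[0.06,-0.004,0.361,0,0,0,0.1],[0.06,-0.004,0.361,0,0,0,0.1]]'
$H '[[0,0,0,0,0,0,-0.2],[0,0,0,0,0,0,-0.35],[0,0,0,0,0,0,-0.45],[0,0,0,0,0,0,-0.5],[0,0,0,0,0,0,-0.55],[0,0,0,0,0,0,-0.7],[0,0,0,0,0,0,-0.7],[0,0,0,0,0,0,-0.7]]'
python3 - <<'E'
from p2 import *
r,u=[],np.array([np.cos(.256),np.sin(.256),0])
import p2
p2.r=np.radians
for d in(.04,.075):
    plan([(g0+u*d,M)] ) if 0 else print(d,(M.T@(u*d)/.2).round(4))
print(g0,ps0,t0)
E
```

```text
time_s: 15.5
eef_pos: [0.4894, 0.1194, 0.2195]
tool_rot: [3.141, 0.212, -2.884]
force: [0.4, 0.2, 0.4]
grip_width: 0.0469
grasp_force: 0.0
time_s: 16.3
eef_pos: [0.4895, 0.1193, 0.219]
tool_rot: [3.141, 0.213, -2.883]
force: [-2.0, 0.6, 8.4]
grip_width: 0.0178
grasp_force: 58.5
[0.52107595 0.12776622 0.06752396] 14.985122780332926 12.185108801284594
0.04 [-0.1955 -0.0005  0.0422]
0.075 [-0.3666 -0.0009  0.0792]
[0.52107595 0.12776622 0.06752396] 14.985122780332926 12.185108801284594
```

```bash
H="python3 -m handwheel"
$H '[[-0.005,0,0.001,0,0,0,-0.7],[-0.015,0,0.003,0,0,0,-0.7],[-0.029,0,0.006,0,0,0,-0.7],[-0.044,0,0.01,0,0,0,-0.7],[-0.064,0,0.014,0,0,0,-0.7],[-0.083,0,0.018,0,0,0,-0.7],[-0.103,0,0.022,0,0,0,-0.7],[-0.122,0,0.027,0,0,0,-0.7],[-0.142,0,0.031,0,0,0,-0.7],[-0.161,0,0.035,0,0,0,-0.7],[-0.181,0,0.039,0,0,0,-0.7],[-0.2,0,0.043,0,0,0,-0.7],[-0.22,0,0.048,0,0,0,-0.7],[-0.24,0,0.052,0,0,0,-0.7],[-0.259,0,0.056,0,0,0,-0.7],[-0.279,0,0.06,0,0,0,-0.7],[-0.293,0,0.064,0,0,0,-0.7],[-0.308,0,0.067,0,0,0,-0.7],[-0.318,0,0.069,0,0,0,-0.7],[-0.323,0,0.07,0,0,0,-0.7]]'
$H '[[-0.005,0,0.001,0,0,0,-0.7],[-0.012,0,0.003,0,0,0,-0.7],[-0.02,0,0.004,0,0,0,-0.7],[-0.027,0,0.006,0,0,0,-0.7],[-0.03,0,0.006,0,0,0,-0.7],[-0.03,0,0.006,0,0,0,-0.7]]'
```

```text
time_s: 18.3
eef_pos: [0.5536, 0.136, 0.219]
tool_rot: [3.141, 0.213, -2.884]
force: [-1.0, -1.5, 9.2]
grip_width: 0.0183
grasp_force: 58.6
time_s: 18.9
eef_pos: [0.5595, 0.1375, 0.2191]
tool_rot: [3.141, 0.213, -2.884]
force: [0.3, -0.8, 7.7]
grip_width: 0.0181
grasp_force: 58.4
```

```bash
H="python3 -m handwheel"
for k in 1 ; do
$H '[[-0.005,0,0.001,0,0,0,-0.7],[-0.012,0,0.003,0,0,0,-0.7],[-0.017,0,0.004,0,0,0,-0.7],[-0.02,0,0.004,0,0,0,-0.7],[-0.02,0,0.004,0,0,0,-0.7]]'| grep -E "eef|force:"
$H '[[-0.005,0,0.001,0,0,0,-0.7],[-0.01,0,0.002,0,0,0,-0.7],[-0.015,0,0.003,0,0,0,-0.7],[-0.015,0,0.003,0,0,0,-0.7]]'| grep -E "eef|force:"
$H '[[-0.005,0,0.001,0,0,0,-0.7],[-0.01,0,0.002,0,0,0,-0.7],[-0.01,0,0.002,0,0,0,-0.7]]'| grep -E "eef|force:"
done
```

```text
eef_pos: [0.5621, 0.1383, 0.219]
force: [-16.1, -3.5, 22.7]
grasp_force: 60.5
eef_pos: [0.563, 0.1388, 0.219]
force: [-41.5, -9.8, 51.0]
grasp_force: 64.0
eef_pos: [0.5636, 0.139, 0.219]
force: [-57.7, -13.6, 67.2]
grasp_force: 66.4
```

```bash
H="python3 -m handwheel"
$H '[[0.007,0,-0.002,0,0,0,-0.7],[0.015,0,-0.003,0,0,0,-0.7],[0.02,0,-0.004,0,0,0,-0.7],[0.02,0,-0.004,0,0,0,-0.7]]'| grep -E "eef|force:"
$H '[[0.002,0,-0.001,0,0,0,-0.7],[0.004,0,-0.001,0,0,0,-0.7],[0.004,0,-0.001,0,0,0,-0.7]]'| grep -E "eef|force:"
```

```text
eef_pos: [0.5625, 0.1385, 0.219]
force: [-21.9, -4.4, 29.5]
grasp_force: 61.5
eef_pos: [0.5623, 0.1383, 0.219]
force: [-14.9, -3.5, 20.3]
grasp_force: 60.4
```

```bash
H="python3 -m handwheel"
$H '[[0,0,0,0,0,0,-0.5],[0,0,0,0,0,0,-0.4],[0,0,0,0,0,0,-0.3],[0,0,0,0,0,0,-0.15],[0,0,0,0,0,0,0],[0,0,0,0,0,0,0.1],[0,0,0,0,0,0,0.1]]'
$H '[[0,0,-0.05,0,0,0,0.1],[0,0,-0.15,0,0,0,0.1],[0,0,-0.35,0,0,0,0.1],[0,0,-0.6,0,0,0,0.1],[0,0,-0.85,0,0,0,0.1],[0,0,-1,0,0,0,0.1],[0,0,-1,0,0,0,0.1]]'
python3 - <<'E'
from p2 import *
t,S=read_camera("top"),read_camera("side")
b=lambda c,x,y,w,h:cv2.resize(c["image"][y:y+h,x:x+w],(400,500),interpolation=cv2.INTER_CUBIC)
cv2.imwrite("pics/home.png",np.hstack([b(t,160,100,80,100),b(S,285,130,64,80)])[...,::-1])
W=[((.62,.153,.345),25,5),((.684,.1698,.345),45,0),((.684,.1698,.262),45,0)]
sim(W,g0,ps0,t0,q0)
q=q0
for ps in(45,0,-45,-90,-135,-150):
    q=IK((.684,.1698,.262),toolR(r(ps),0),q0=q,n=1);print(ps,q[0].round(4),q[3].round(2));q=q[3]
E
```

```text
time_s: 21.5
eef_pos: [0.5631, 0.1386, 0.2186]
tool_rot: [3.141, 0.211, -2.883]
force: [-0.2, 0.4, -0.1]
grip_width: 0.0474
grasp_force: 0.0
time_s: 22.2
eef_pos: [0.5224, 0.128, 0.4194]
tool_rot: [-3.141, 0.219, -2.883]
force: [-0.1, -0.6, -0.5]
grip_width: 0.0471
grasp_force: 0.0
[0.55494161 0.1365707  0.26812859] 14.683151654194706 12.540731648304748
25 5 0.0000 0.76 [ 0.04  0.29 -0.47  1.61  0.14  1.18  1.55]
45 0 0.0000 0.70 [ 0.01  0.46 -0.51  1.39  0.22  1.35  1.85]
45 0 0.0000 0.73 [ 0.01  0.51 -0.5   1.49  0.25  1.21  1.83]
[-0.518, -0.014, -0.319, -0.017, 0.08, -0.112] rows>=2.4 
[-0.392, -0.059, 0.032, -0.01, 0.055, -0.222] rows>=2.4 
[0.0, 0.0, 0.415, 0.0, 0.0, -0.0] rows>=1.7 
45 0.0 [ 0.01  0.51 -0.49  1.49  0.25  1.21  1.83]
0 0.0 [-0.1   0.49 -0.34  1.5   0.17  1.19  1.11]
-45 0.0 [-0.21  0.47 -0.18  1.51  0.09  1.17  0.38]
-90 0.0 [-0.32  0.47 -0.02  1.51  0.01  1.16 -0.34]
-135 0.0 [-0.44  0.47  0.15  1.52 -0.07  1.16 -1.06]
-150 0.0 [-0.48  0.47  0.2   1.52 -0.1   1.16 -1.3 ]
```

View pics/home.png

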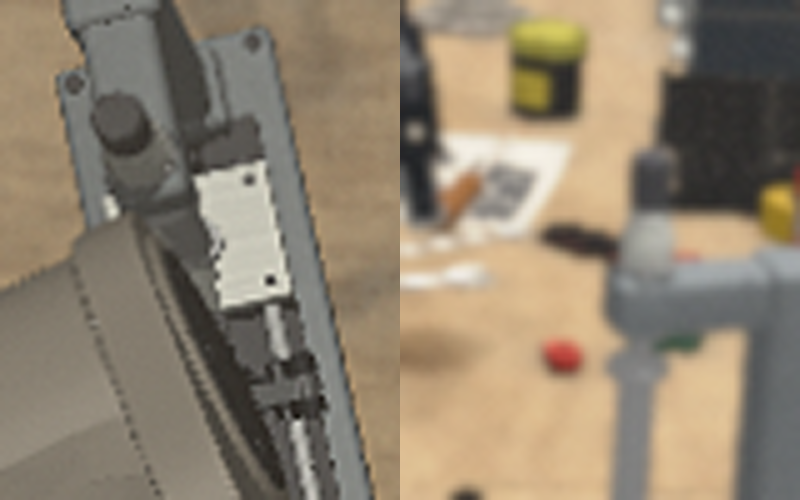

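The pin stands under the spindle with the table home (head at (637,360), cap at (652,175) in the right crop). Now the cap.

```bash
H="python3 -m handwheel"
$H '[[-0.518,-0.014,-0.319,-0.017,0.08,-0.112,0.1],[-0.518,-0.014,-0.319,-0.017,0.08,-0.112,0.1],[-0.518,-0.014,-0.319,-0.017,0.08,-0.112,0.1],[-0.518,-0.014,-0.319,-0.017,0.08,-0.112,0.1]]' | grep -E "eef|rot"
$H '[[-0.392,-0.059,0.032,-0.01,0.055,-0.222,0.1],[-0.392,-0.059,0.032,-0.01,0.055,-0.222,0.1],[-0.392,-0.059,0.032,-0.01,0.055,-0.222,0.1],[-0.392,-0.059,0.032,-0.01,0.055,-0.222,0.1],[-0.392,-0.059,0.032,-0.01,0.055,-0.222,0.1],[-0.392,-0.059,0.032,-0.01,0.055,-0.222,0.1]]' | grep -E "eef|rot"
python3 - <<'E'
from p2 import *
sim([((.685,.1702,.3),45,0),((.685,.1702,.263),45,0)],g0,ps0,t0,q0)
E
```

```text
eef_pos: [0.6103, 0.1479, 0.4984]
tool_rot: [3.14, 0.086, -2.706]
eef_pos: [0.6839, 0.1698, 0.4984]
tool_rot: [3.14, -0.001, -2.358]
[0.68357693 0.16988458 0.34343936] 173.65630153275947 0.11837011785885874
45 0 0.0000 0.27 [ 0.28  0.61 -0.96  1.42  0.5   1.37  1.66]
45 0 0.0000 0.28 [ 0.27  0.63 -0.95  1.47  0.52  1.31  1.64]
[-0.005, -0.003, 0.217, 0.001, -0.001, -0.001] rows>=0.9 
[-0.0, -0.0, 0.185, 0.0, 0.0, -0.0] rows>=0.7
```

```bash
H="python3 -m handwheel"
$H '[[-0.005,-0.003,0.1,0,0,0,0.1],[-0.005,-0.003,0.2,0,0,0,0.1],[-0.005,-0.003,0.28,0,0,0,0.1],[-0.005,-0.003,0.35,0,0,0,0.1],[-0.005,-0.003,0.402,0,0,0,0.1],[-0.005,-0.003,0.402,0,0,0,0.1],[-0.005,-0.003,0.402,0,0,0,0.1]]'
$H '[[0,0,0,0,0,0,-0.2],[0,0,0,0,0,0,-0.3],[0,0,0,0,0,0,-0.38],[0,0,0,0,0,0,-0.44],[0,0,0,0,0,0,-0.5],[0,0,0,0,0,0,-0.6],[0,0,0,0,0,0,-0.6],[0,0,0,0,0,0,-0.6]]'
python3 -c "
from workcell import *;s=sense();print(s['moment'],s['joint_pos'])"
```

```text
time_s: 24.0
eef_pos: [0.6856, 0.1704, 0.4186]
tool_rot: [3.14, -0.001, -2.357]
force: [0.0, 0.4, -0.4]
grip_width: 0.047
grasp_force: 0.0
time_s: 24.8
eef_pos: [0.6856, 0.1703, 0.4186]
tool_rot: [3.14, -0.001, -2.357]
force: [-0.8, -1.8, 5.6]
grip_width: 0.0211
grasp_force: 58.6
[-0.2605614   0.10833761  0.0312086 ] [ 0.00779649  0.51273714 -0.49928696  1.48288283  0.25234272  1.21160847
  1.82913023]
```

```bash
H="python3 -m handwheel"; M="from workcell import *;s=sense();print(s['moment'],s['joint_pos'][6])"
$H '[[0,0,0,0,0,0.05,-0.6],[0,0,0,0,0,0.1,-0.6],[0,0,0,0,0,0.15,-0.6],[0,0,0,0,0,0.2,-0.6],[0,0,0,0,0,0.25,-0.6],[0,0,0,0,0,0.3,-0.6],[0,0,0,0,0,0.35,-0.6],[0,0,0,0,0,0.4,-0.6],[0,0,0,0,0,0.45,-0.6],[0,0,0,0,0,0.5,-0.6]]'; python3 -c "$M"
$H '[[0,0,0,0,0,0.05,-0.6],[0,0,0,0,0,0.1,-0.6],[0,0,0,0,0,0.15,-0.6],[0,0,0,0,0,0.2,-0.6],[0,0,0,0,0,0.25,-0.6],[0,0,0,0,0,0.3,-0.6],[0,0,0,0,0,0.35,-0.6],[0,0,0,0,0,0.4,-0.6],[0,0,0,0,0,0.45,-0.6],[0,0,0,0,0,0.5,-0.6]]'; python3 -c "$M"
```

```text
time_s: 25.8
eef_pos: [0.6855, 0.1704, 0.4186]
tool_rot: [3.141, -0.002, 3.138]
force: [0.3, -0.6, 5.8]
grip_width: 0.0215
grasp_force: 58.4
[-0.18037728  0.09629031  0.06562981] 1.1036862867551136
time_s: 26.8
eef_pos: [0.6856, 0.1704, 0.4186]
tool_rot: [-3.141, -0.002, 2.353]
force: [0.0, -0.5, 5.4]
grip_width: 0.0216
grasp_force: 58.4
[-0.09777637 -0.00919239  0.04007996] 0.37940390018546766
```

```bash
H="python3 -m handwheel"; M="from workcell import *;s=sense();print(s['moment'],s['joint_pos'][6])"
$H '[[0,0,0,0,0,0.05,-0.6],[0,0,0,0,0,0.1,-0.6],[0,0,0,0,0,0.15,-0.6],[0,0,0,0,0,0.2,-0.6],[0,0,0,0,0,0.25,-0.6],[0,0,0,0,0,0.3,-0.6],[0,0,0,0,0,0.35,-0.6],[0,0,0,0,0,0.4,-0.6],[0,0,0,0,0,0.45,-0.6],[0,0,0,0,0,0.5,-0.6],[0,0,0,0,0,0.55,-0.6],[0,0,0,0,0,0.6,-0.6]]'; python3 -c "$M"
$H '[[0,0,0,0,0,0.05,-0.6],[0,0,0,0,0,0.1,-0.6],[0,0,0,0,0,0.15,-0.6],[0,0,0,0,0,0.2,-0.6],[0,0,0,0,0,0.25,-0.6],[0,0,0,0,0,0.3,-0.6],[0,0,0,0,0,0.35,-0.6],[0,0,0,0,0,0.4,-0.6],[0,0,0,0,0,0.45,-0.6],[0,0,0,0,0,0.5,-0.6],[0,0,0,0,0,0.55,-0.6],[0,0,0,0,0,0.6,-0.6]]'; python3 -c "$M"
$H '[[0,0,0,0,0,0,-0.45],[0,0,0,0,0,0,-0.38],[0,0,0,0,0,0,-0.3],[0,0,0,0,0,0,-0.15],[0,0,0,0,0,0,0],[0,0,0,0,0,0,0.1],[0,0,0,0,0,0,0.1]]'
$H '[[0,0,-0.05,0,0,0,0.1],[0,0,-0.15,0,0,0,0.1],[0,0,-0.3,0,0,0,0.1],[0,0,-0.5,0,0,0,0.1],[0,0,-0.7,0,0,0,0.1],[0,0,-0.7,0,0,0,0.1],[0,0,-0.7,0,0,0,0.1]]'
python3 - <<'E'
from h import *
S=read_camera("side")["image"]
b=lambda x,y,w,h:cv2.resize(S[y:y+h,x:x+w],(400,500),interpolation=cv2.INTER_CUBIC)
cv2.imwrite("pics/end.png",np.hstack([b(240,120,128,160),b(295,150,64,80)])[...,::-1])
E
```

```text
time_s: 28.0
eef_pos: [0.6856, 0.1704, 0.4186]
tool_rot: [-3.14, -0.001, 1.41]
force: [0.2, 0.0, 4.3]
grip_width: 0.0214
grasp_force: 58.4
[-0.06419371 -0.12431235  0.04905803] -0.4895353895964917
time_s: 29.2
eef_pos: [0.6857, 0.1703, 0.4186]
tool_rot: [-3.14, 0.001, 0.468]
force: [0.4, -0.9, 4.7]
grip_width: 0.0215
grasp_force: 58.4
[-0.23278105 -0.1704308   0.01991856] -1.3548442374859815
time_s: 29.9
eef_pos: [0.6855, 0.1703, 0.4182]
tool_rot: [-3.14, 0.002, 0.471]
force: [-0.3, -0.1, -0.3]
grip_width: 0.0469
grasp_force: 0.0
time_s: 30.6
eef_pos: [0.6857, 0.17, 0.5599]
tool_rot: [-3.14, -0.001, 0.471]
force: [0.0, -0.4, -0.9]
grip_width: 0.0469
grasp_force: 0.0
```

View pics/end.png

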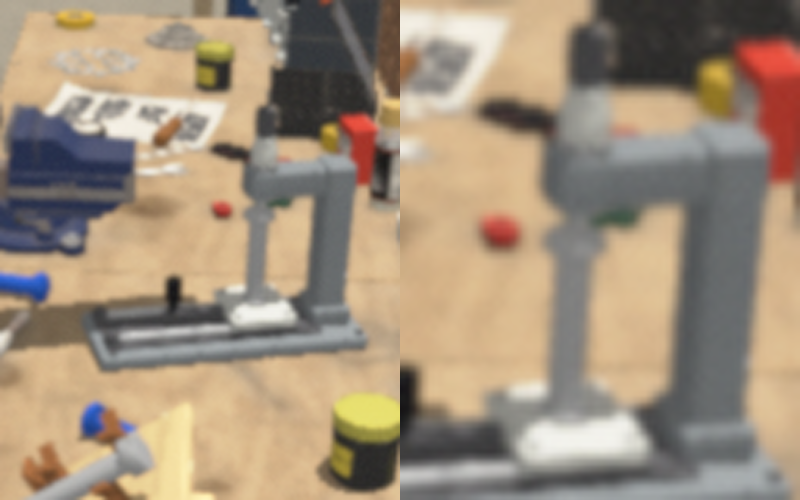

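The pin stands under the spindle (570,240 → 575,410, right crop), the table is home, and the hex pin is still in the rest. The cap turned 3.45 rad, against at most 1.7 needed to seat. Handing in.

```bash
python3 -c "
from workcell import *;print(finish_job())"
```

```text
the job is handed in; nothing more can be done
None
```

The job is handed in at about 31 s of the 67 s allowed: the round-headed pin stands on the anvil with the table pushed home, and the cap was turned 3.45 rad clockwise (at most 1.7 rad needed to seat the spindle, so the clutch must have slipped, though I had no direct slip reading). The hex-headed pin is still in the rest.

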